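Pin the carousel guard and hold the locking blade in its slot

TASK

A colleague is about to tighten the tube washer's carousel from below and it must not turn: lock the sliding clear guard first by pushing the red-headed pin down through fork and lug until its collar sits flush on the fork, and let go of it. Then take the blue-handled locking blade from the wooden rack, pass it upright down through the slot of the yellow plate into the carousel notch until the red line on the blade is level with the top of the yellow plate, and finish while still holding it there, steady in the gripper. Leave the cup, the spool and the spanner where they are.

Things in the scene. Friction and masses are not known exactly. Their poses are not given: they have to be found in the camera images.
- pin_grip (a point): Locking pin, loose, upright in a hole of the wooden rack, collar resting on the rack's top (95 mm above the table). Round red grip 22 mm across, 36 mm tall; below it steel collar 26 mm across, 6 mm tall; below that steel shank 10 mm across, 44 mm long, last 4 mm tapered. This point is on its axis in the grip, 24 mm above the collar's underside, 68 mm above the lower end; z up along the pin.
- pin: The locking pin as a whole, origin on its axis at the collar's underside, 24 mm below pin_grip. About 70 g.
- pin_collar (a point): Centre of the underside of the pin's collar; z up along the pin.
- fork_hole (a point): Centre of the hole in the top face of the steel fork (plates 44 x 36 mm) on the carousel station's front, 118 mm above the table; x points from here to the slot, z up. Upright hole 12 mm across, chamfered 2 mm, through the fork's upper plate (10 mm), the clear guard's lug (8 mm) and the lower plate (10 mm), in line, 31 mm deep, open below. The pin is home when its collar sits on this face.
- blade_grip (a point): Locking blade, loose, upright in a slot of the wooden rack, 120 mm from the pin, handle resting on the rack's top (95 mm above the table). This point is the centre of the blue handle: 60 mm long (x), 20 mm thick (y), 48 mm tall (z); grip it across the 20 mm. It is 24 mm above the handle's underside, 49 mm above the red line, 107 mm above the tip.
- blade: The locking blade as a whole, about 200 g, origin at the centre of the handle's underside; axes as blade_grip. The steel blade below the handle is central, 30 mm wide (x), 6 mm thick (y), 83 mm long, its last 10 mm stepped down to 24 x 4 mm. The rack is 200 mm long, 84 mm deep, 95 mm tall; pin and blade stand on its middle line.
- blade_line (a point): The red line round the blade, on its centre axis, 58 mm above the tip and 25 mm below the handle; axes as blade_grip.
- slot_top (a point): Centre of the slot at the top face of the yellow plate (60 x 44 mm, 13 mm thick) in the clear guard, 113 mm above the table, 97 mm from the fork hole. Slot 32 mm long (x), 8 mm wide (y), chamfered 2 mm, open below: 2 mm clearance each way, blade either way round. 33 mm below: black carousel, 10 mm thick, notch 12 mm wide under the slot (within 2 mm); then free down to 97 mm. z up.
- guard (a joint): Sliding of the clear guard (m): 0 is shut, as it starts, with lug and fork holes in line; it grows as the guard slides open away from the fork. It moves stiffly (8 N). The station under it is a black-framed box 260 x 260 mm, 110 mm tall; the guard's black pull bar at the far end rises to 129 mm.
- cup: White plastic cup, 72 mm across, 75 mm tall, origin at its underside. To be left alone.
- spool: Small black spool, 100 mm across, 45 mm tall, lying flat, origin at its underside. To be left alone.
- spanner: Steel open-ended spanner 130 mm long lying flat on the table near the robot. To be left alone.

How it is judged:
On the way, in this order (a step that is already met when the one before it is completed fails the run):
1. the pin is pushed fully home through fork and lug and let go (horizontal distance between pin_collar and fork_hole below 0.003 m and z of pin_collar in the frame of fork_hole between -0.003 and 0.003 m and angle between pin_collar's own z axis and vertical below 0.08 rad and contact force between the fingers and pin below 0.3 N), for 0.2 s.
2. the blade is passed down the slot until its red line is level with the plate, held in the gripper (horizontal distance between blade_line and slot_top below 0.004 m and z of blade_line in the frame of slot_top between -0.007 and 0.007 m and angle between blade_line's own z axis and vertical below 0.08 rad and angle between the x axis of blade_line and the x axis of slot_top, either way round below 0.1 rad and contact force between the fingers and blade above 1.5 N), for 0.2 s.
At the end, for the whole second after the job is handed in: Pin home and released: collar within 3 mm of fork top and hole centre, upright within 0.08 rad; guard shut within 4 mm; blade at rest in the slot, gripped with over 1.5 N, red line within 7 mm of the plate top and 4 mm of the slot centre, upright within 0.08 rad, in line within 0.1 rad (all of step 1 and all of step 2 and value of joint guard below 0.004 m and linear speed of blade below 0.02 m/s); the arm keeps its last pose, push and grip.
It fails at once if the cup is pushed more than 25 mm from its place (distance of cup from where it was at the start of the episode above 0.025 m).
It fails at once if the spool is pushed more than 25 mm from its place (distance of spool from where it was at the start of the episode above 0.025 m).
It fails at once if the spanner is pushed more than 25 mm from its place (distance of spanner from where it was at the start of the episode above 0.025 m).
It also fails if it takes over 67 s, if anything falls off the work surface, if the arm or the gripper's body presses on something with over 40 N, if the wrist force passes 120 N, or if a joint passes its speed limit or range.

ROBOT

A 6-joint arm with a two-finger parallel gripper is mounted at the origin on the work surface. World frame = base frame: x ahead of the robot, y to its left, z up, the work surface at z = 0. Lengths are in m, angles in rad, forces in N, time in s.
With the tool pointing down it reaches from about 0.35 to 0.85 m from the base axis. Payload 8.1 kg.
Tool frame: the origin (TCP) lies between the finger pads; the fingertips stand 14 mm ahead of it and the grasp point (between the pads) lies 5 mm behind it (robot.tip_reach is the z of the fingertips in the tool frame, in m); z points along the fingers, y is the line along which they close (so a half turn about z gives the same grasp; the last joint's range is limited). The gripper opens to 93 mm and grips with 3 to 60 N. Pads are 15 mm wide; open, the fingers measure 128 mm over their backs; the gripper's body (75 mm by 188 mm) begins 65 mm behind the grasp point.
Start: joints at [-1.191, 0.13, 1.488, -0, 1.523, -0.085], TCP at [0.269, -0.536, 0.233] pointing down, gripper open.
Joint ranges: [-2.96, 2.96], [-0.89, 2.26], [0.02, 2.5], [-1.34, 4.48], [0, 2.73], [-2.66, 2.66]. Speed limits (rad/s): [2.39, 2.39, 2.79, 3.14, 3.14, 3.14].

INTERFACE

Orientations are given as a rotation vector (axis times angle).
In Python, from plant import robot gives the robot as it stands. The module is installed in compiled form; this text tells all that it offers.
- The arm moves only by the shell command python3 -m handwheel 'ROWS' [FORCE]. ROWS is JSON, a list of rows, each a list of 7 numbers: the closure, from -1 (fully open) to 1 (shut), then the shift along the tool's x, y, z each as a share of 100 cm, from -1 to 1, then the turn, a rotation vector about the tool's x, y, z each as a share of 180 degrees, from -1 to 1. In form: [[grip, tx, ty, tz, rx, ry, rz], ...]. A call has 1 to 20 rows; each row is the pose to reach, as a shift and turn from the pose commanded when the call began, along the tool's axes at that moment, turning the shorter way round; what a row does not reach only later rows make up. A row lasts 1/8 s, in which the tool goes at most 62.5 mm and 10.7 degrees, less where a joint would pass 70% of its speed; a pose out of reach is approached as far as the arm can. A call with a number of a shift or a turn outside -1 to 1 is refused whole. A call with a gripper value outside its range is refused whole. The fingers move at their own pace and stop on an object; FORCE is the grip in N (left out, the last holds). Time passes only in rows, so rows that repeat a pose let the fingers close. It gives the time, the measured TCP pose, the force, the opening and the grip force at its end, in the units of the state.
- robot.read_state(): the state, without advancing time (a new reading comes with each control period).
- robot.read_camera(name): name is "scene" or "top" or "wrist"; returns a dict with "frame" (384x512x3 uint8, red, green, blue), "fx", "fy", "cx", "cy" (pixels), "rvec" (rotation vector, rad) and "tvec" (3), from world to camera coordinates, as OpenCV has them; the wrist camera has in their place "T_tool_cam" (4x4, takes a point from camera to tool coordinates, whose origin is the TCP and whose axes are the flange's). Camera axes: x right, y down, z forward; pixel columns grow to the right and rows downward; lengths in m; the calibration is good to about 2 mm. A picture is of the moment at which its call begins: read the wrist's pose just before it. There is no depth.
- robot.close_job(): hands the job in; it is judged then, once.
Trained networks look in a picture, given as the dict that the camera call returned (one of the last four; its "shot" number tells which), for a name from the list of things; names that differ only in an ending like _2 or _b are one class to them, and where a whole thing is asked for, a point or a joint stands for the part that bears it (a point fixed in the world has none). Each returns a list of dicts, best first, with "conf" (0 to 1); they miss things now and then, are a little off and sometimes report something else, mostly with a low value. They report only what shows in the picture. A call takes as long as a camera call.
- robot.regions_of(picture, name): "mask" (384x512 bool, what is visible of it) and "rect" ([left, top, right, bottom] in pixels, round what is visible of it).
The state is a dict: "t": time; "q": joint angles; "dq": joint speeds; "joint_torque": joint torques, N m; "tool_pos": TCP position; "orientation": TCP orientation; "force": force on the tool from outside, world axes, zero at the start; "wrist_torque": the same for the moment, N m; "opening": finger opening in m; "gripper_force": force on a finger pad.
Only numpy, scipy, OpenCV 4.12 (cv2) and the standard library are available. Lean on these libraries where they do the work, as an engineer would, in place of code of your own. Each camera call takes 0.05 s, during which the arm holds its last target. There are 200 camera calls.

## Working session

There is one attempt and no reset: what is moved stays moved. The work goes in short steps, Python scripts to look and compute and a shell command to move; the robot and the scene stay as the last step left them, time stands still between calls to the robot, and variables do not carry over. Pictures are saved under pics/ and viewed, at most 10 in all, crops included, and the job is handed in when it is done.

```bash
mkdir -p pics
cat > h.py <<'E'
import numpy as np, cv2
from scipy.spatial.transform import Rotation as R
from plant import robot
def cam(name):
    s=robot.read_state(); p=robot.read_camera(name)
    K=np.array([[p['fx'],0,p['cx']],[0,p['fy'],p['cy']],[0,0,1]])
    if name=='wrist':
        T=np.eye(4);T[:3,:3]=R.from_rotvec(s['orientation']).as_matrix();T[:3,3]=s['tool_pos']
        W=T@np.array(p['T_tool_cam'])
    else:
        A=np.eye(4);A[:3,:3]=R.from_rotvec(np.ravel(p['rvec'])).as_matrix();A[:3,3]=np.ravel(p['tvec']);W=np.linalg.inv(A)
    return p,K,W
def at(K,W,uv,z):
    d=W[:3,:3]@np.linalg.solve(K,[uv[0],uv[1],1.]);o=W[:3,3]
    return o+d*(z-o[2])/d[2]
def px(K,W,X):
    c=W[:3,:3].T@(np.asarray(X)-W[:3,3]); return (K@c/c[2])[:2]
def save(p,n): cv2.imwrite('pics/'+n+'.png',cv2.cvtColor(p['frame'],cv2.COLOR_RGB2BGR))
E
python3 - <<'E'
from h import *
for c in ['scene','top']:
    p,K,W=cam(c); save(p,c+'0'); print(c,W[:3,3].round(3))
    for n in ['pin','blade','guard','cup','spool','spanner']:
        for r in robot.regions_of(p,n)[:2]:
            m=r['mask'];ys,xs=np.nonzero(m)
            print(n,round(r['conf'],2),np.array(r['rect']).round(),(xs.mean().round(1),ys.mean().round(1)),at(K,W,(xs.mean(),ys.mean()),.1).round(3))
E
```

```text
scene [1.12  0.481 1.237]
blade 0.72 [289. 256. 307. 282.] (np.float64(296.0), np.float64(268.0)) [0.606 0.275 0.1  ]
guard 0.86 [116. 148. 219. 238.] (np.float64(169.2), np.float64(190.5)) [ 0.625 -0.192  0.1  ]
cup 0.79 [378. 260. 406. 290.] (np.float64(391.0), np.float64(274.1)) [0.461 0.496 0.1  ]
cup 0.73 [291. 254. 306. 283.] (np.float64(296.1), np.float64(267.4)) [0.604 0.274 0.1  ]
spool 0.57 [134. 120. 166. 150.] (np.float64(150.0), np.float64(135.1)) [ 0.493 -0.404  0.1  ]
spanner 0.47 [250. 178. 276. 206.] (np.float64(264.9), np.float64(192.0)) [0.447 0.052 0.1  ]
top [0.337 0.01  1.165]
blade 0.5 [148. 142. 162. 169.] (np.float64(156.2), np.float64(155.5)) [0.618 0.284 0.1  ]
guard 0.97 [276. 109. 358. 200.] (np.float64(316.8), np.float64(154.8)) [ 0.617 -0.191  0.1  ]
cup 0.78 [ 73. 208. 104. 235.] (np.float64(87.0), np.float64(221.6)) [0.425 0.475 0.1  ]
spool 0.89 [383. 196. 421. 230.] (np.float64(401.3), np.float64(213.1)) [ 0.441 -0.432  0.1  ]
spool 0.55 [239. 215. 254. 257.] (np.float64(247.6), np.float64(232.4)) [0.389 0.017 0.1  ]
spanner 0.81 [240. 216. 255. 254.] (np.float64(247.6), np.float64(231.8)) [0.391 0.016 0.1  ]
```

```bash
python3 -c "
import cv2,numpy as np
a=cv2.imread('pics/scene0.png');b=cv2.imread('pics/top0.png');print(a.shape)"
```

```text
(384, 512, 3)
```

View pics/top0.png

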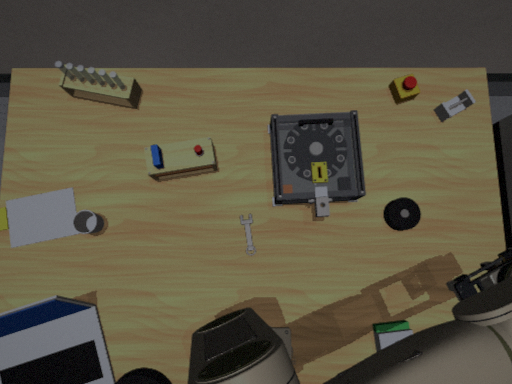

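View pics/scene0.png

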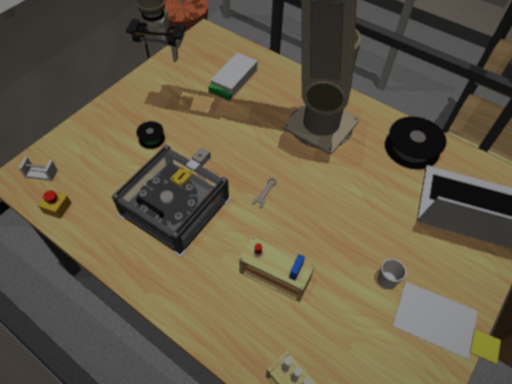

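The top picture shows the pin at (198,150), the blade handle at (156,155), the yellow slot at (320,173) and the fork hole at (322,207). The scene picture agrees. Next I'll work out rough positions and look from the wrist.

Run:
```python
from h import *
p,K,W=cam('top')
hsv=cv2.cvtColor(p['frame'],cv2.COLOR_RGB2HSV)
def blob(m,x0,y0,x1,y1):
    k=np.zeros(m.shape,bool);k[y0:y1,x0:x1]=1;ys,xs=np.nonzero(m&k);return xs.mean(),ys.mean(),len(xs),np.c_[xs,ys]
h,s,v=hsv[...,0],hsv[...,1],hsv[...,2]
red=((h<8)|(h>172))&(s>150)&(v>70);blue=(h>100)&(h<130)&(s>120)&(v>60)
r=blob(red,185,140,212,160);b=blob(blue,140,135,175,175);print(r[:3],b[:3])
print('pin',at(K,W,r[:2],.13),'blade',at(K,W,b[:2],.138))
print('slot',at(K,W,(320,173),.113),'fork',at(K,W,(322,207),.118))
s=robot.read_state();print(s['tool_pos'],s['orientation'],R.from_rotvec(s['orientation']).as_matrix().round(3))
print(np.round(robot.read_camera('wrist')['T_tool_cam'],3), robot.read_camera('wrist')['fx'],robot.tip_reach)
```

```text
(np.float64(197.18421052631578), np.float64(148.31578947368422), 38) (np.float64(155.33098591549296), np.float64(154.80281690140845), 142)
pin [0.63076943 0.15958737 0.13      ] blade [0.61022328 0.27676884 0.138     ]
slot [ 0.55912912 -0.19595901  0.113     ] fork [ 0.45871729 -0.19702537  0.118     ]
[ 0.26898025 -0.536327    0.23263079] [-3.05711363e+00 -7.23583387e-01 -3.59353496e-05] [[ 0.894  0.448  0.   ]
 [ 0.448 -0.894  0.   ]
 [ 0.    -0.    -1.   ]]
[[ 0.    -0.955 -0.295  0.083]
 [ 1.    -0.     0.     0.   ]
 [-0.    -0.295  0.955 -0.152]
 [ 0.     0.     0.     1.   ]] 264.31303817400584 0.014
```

```bash
python3 -m handwheel '[[-1,0.358,-0.2,-0.01,0,0,0.148],[-1,0.358,-0.2,-0.01,0,0,0.148],[-1,0.358,-0.2,-0.01,0,0,0.148],[-1,0.358,-0.2,-0.01,0,0,0.148],[-1,0.358,-0.2,-0.01,0,0,0.148],[-1,0.358,-0.2,-0.01,0,0,0.148],[-1,0.358,-0.2,-0.01,0,0,0.148],[-1,0.358,-0.2,-0.01,0,0,0.148],[-1,0.358,-0.2,-0.01,0,0,0.148]]' | cut -c1-400
python3 - <<'E'
from h import *
p,K,W=cam('wrist'); np.savez('st.npz',f=p['frame'],K=K,W=W)
cv2.imwrite('pics/w1.png',cv2.resize(cv2.cvtColor(p['frame'],cv2.COLOR_RGB2BGR),(800,600),interpolation=cv2.INTER_CUBIC))
print(px(K,W,(.459,-.197,.118)),px(K,W,(.559,-.196,.113)))
E
```

```text
t: 1.98
tool_pos: [0.499, -0.1975, 0.2426]
orientation: [3.141, 0.0, -0.001]
force: [0.3, -0.9, -0.7]
opening: 0.0924
gripper_force: 0.0
[255.65879701 221.32308337] [254.67322065 131.18838203]
```

View pics/w1.png

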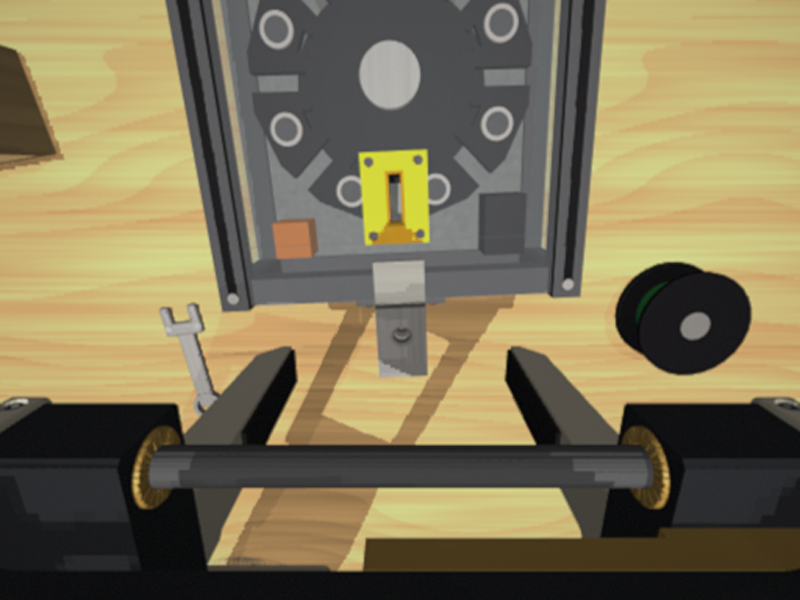

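The wrist picture (shown at 1.56x) has the fork hole at about (402,335), the slot at (395,198) and the yellow plate at x 359–429, y 150–244. I'll refine these numerically.

Run:
```python
from h import *
d=np.load('st.npz');f,K,W=d['f'],d['K'],d['W']
hsv=cv2.cvtColor(f,cv2.COLOR_RGB2HSV)
y=((hsv[...,0]>16)&(hsv[...,0]<36)&(hsv[...,1]>140)).astype(np.uint8)
y[:90]=0;y[162:]=0;y[:,:222]=0;y[:,282:]=0
ys,xs=np.nonzero(y);P=np.array([at(K,W,(a,b),.113)[:2] for a,b in zip(xs,ys)],np.float32)
rc=cv2.minAreaRect(P);print('plate',rc)
hs=cv2.convexHull(np.c_[xs,ys].astype(np.int32));m=cv2.fillConvexPoly(np.zeros_like(y),hs,1)-y
n,l,st,c=cv2.connectedComponentsWithStats((m>0).astype(np.uint8))
for i in range(1,n):
    if st[i,4]>25:
        yy,xx=np.nonzero(l==i);q=np.array([at(K,W,(a,b),.113)[:2] for a,b in zip(xx,yy)],np.float32);print('hole',st[i],c[i],cv2.minAreaRect(q))
g=cv2.cvtColor(f,cv2.COLOR_RGB2GRAY);print(g[206:224,246:270])
for uv in [(257,213.5),(257,215)]: print('fork',at(K,W,uv,.118))
a=cv2.cvtColor(f[90:250,190:320],cv2.COLOR_RGB2BGR);cv2.imwrite('pics/c1.png',cv2.resize(a,None,fx=3.7,fy=3.7,interpolation=cv2.INTER_NEAREST))
```

```text
plate ((0.5636243224143982, -0.19366949796676636), (0.05971916392445564, 0.04399843141436577), 2.463775634765625)
hole [265  99   6   6  29] [267.27586207 101.5862069 ] ((0.588383138179779, -0.20900392532348633), (0.004793182481080294, 0.005074941553175449), 0.01355191133916378)
hole [233 101   6   6  30] [235.63333333 103.36666667] ((0.5864535570144653, -0.17663037776947021), (0.004813543055206537, 0.005105928052216768), 0.014650625176727772)
hole [249 112   8  30 220] [252.60454545 126.55454545] ((0.5635344982147217, -0.19373686611652374), (0.02934514358639717, 0.00729543250054121), 0.00015445023018401116)
hole [274 126   1  26  26] [274.  138.5] ((0.5512923002243042, -0.21632438898086548), (0.02597603015601635, 1.501757651567459e-08), 1.1545346975326538)
hole [266 147   6   6  26] [268.65384615 149.34615385] ((0.5401638746261597, -0.21096068620681763), (0.004553243517875671, 0.005233660340309143), 45.32638931274414)
[[120 117 117 118 118 119 118 117 117 114 112 116 120 120 116 109 109 105
  106 106 108 105 101 103]
 [119 118 117 118 118 118 118 118 117 114 112 115 118 120 117 110 
[... 1037 characters left out ...]
01 101]
 [119 118 116 115 113 105  98  85  68  61  59  61  60  64  75  87  95  98
  103 105 105 105 102 101]
 [118 117 116 116 116 110 105 100  89  80  75  77  80  85  92  96 100 103
  104 105 106 106 103 101]
 [118 118 116 115 117 115 111 106 102  98  93  96  97  98 101 101 106 106
  103 105 105 105 102 101]
 [117 118 116 116 117 117 115 113 109 105 102 103 104 106 108 105 108 106
  103 103 106 105 102 101]
 [118 117 116 115 117 117 117 117 115 113 109 108 112 116 113 107 109 106
  103 104 105 105 103 101]
 [118 117 116 115 116 117 116 117 116 115 112 111 115 118 114 108 108 106
  104 103 106 106 102 100]]
fork [ 0.46857952 -0.19851479  0.118     ]
fork [ 0.46675681 -0.19851684  0.118     ]
```

View pics/c1.png

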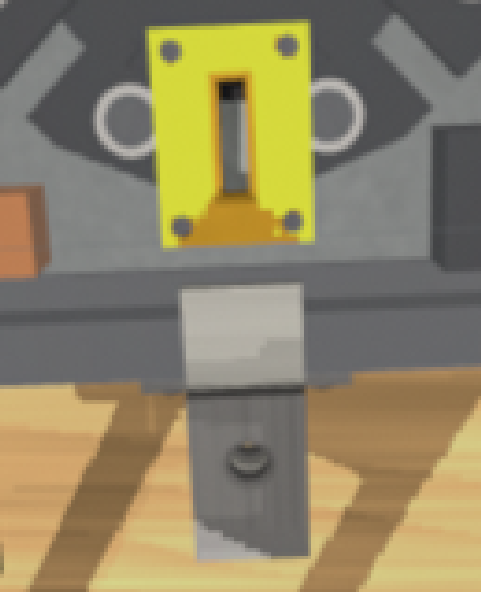

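```bash
python3 -m handwheel '[[-1,0.1,-0.41,0,0,0,0],[-1,0.1,-0.41,0,0,0,0],[-1,0.1,-0.41,0,0,0,0],[-1,0.1,-0.41,0,0,0,0],[-1,0.1,-0.41,0,0,0,0],[-1,0.1,-0.41,0,0,0,0],[-1,0.1,-0.41,0,0,0,0],[-1,0.1,-0.41,0,0,0,0],[-1,0.1,-0.41,0,0,0,0]]' | head -3
python3 - <<'E'
from h import *
p,K,W=cam('wrist'); np.savez('rk.npz',f=p['frame'],K=K,W=W)
cv2.imwrite('pics/w2.png',cv2.resize(cv2.cvtColor(p['frame'],cv2.COLOR_RGB2BGR),(800,600),interpolation=cv2.INTER_CUBIC))
h,s,v=cv2.split(cv2.cvtColor(p['frame'],cv2.COLOR_RGB2HSV))
for n,m,z in [('red',((h<8)|(h>172))&(s>150)&(v>60),.137),('blue',(h>100)&(h<130)&(s>110)&(v>50),.143)]:
    k,l,st,c=cv2.connectedComponentsWithStats(m.astype(np.uint8))
    for i in range(1,k):
        if st[i,4]>60:
            yy,xx=np.nonzero(l==i);q=np.array([at(K,W,(a,b),z)[:2] for a,b in zip(xx,yy)],np.float32);print(n,st[i],c[i],cv2.minAreaRect(q), v[yy,xx].min(),v[yy,xx].max())
E
```

```text
t: 3.15
tool_pos: [0.5996, 0.2113, 0.2423]
orientation: [3.141, -0.002, -0.001]
red [297 152  22  22 356] [307.80898876 162.28651685] ((0.6310903429985046, 0.15991313755512238), (0.020994719117879868, 0.019830236211419106), 45.700340270996094) 63 167
blue [ 173  148   33   64 1200] [189.24333333 180.04333333] ((0.6142148971557617, 0.2771461308002472), (0.06380276381969452, 0.02619505114853382), 2.28934907913208) 51 173
```

View pics/w2.png

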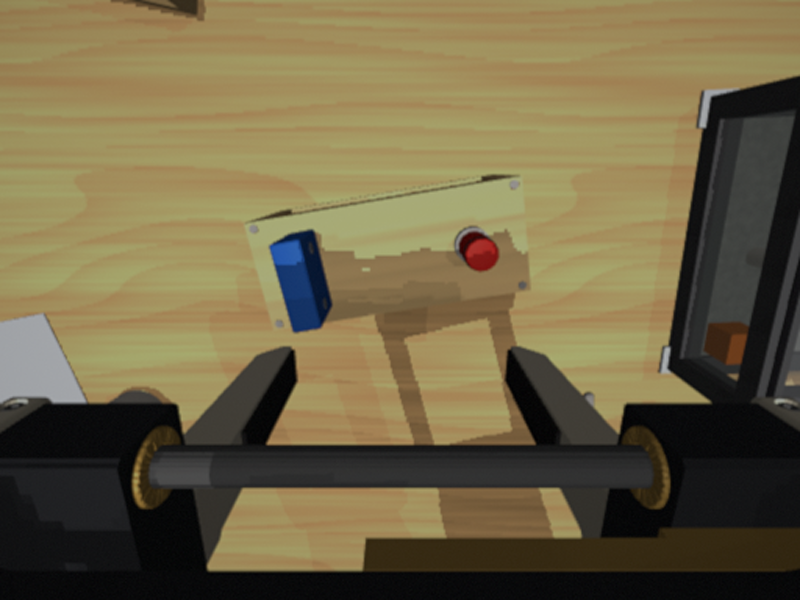

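The picture shows the rack tilted about 10°. The pin's red top is at (482,253), and the blue handle's bright top face is on the left with its dark side on the right. I'll segment the top faces.

Run:
```python
from h import *
d=np.load('rk.npz');f,K,W=d['f'],d['K'],d['W']
h,s,v=cv2.split(cv2.cvtColor(f,cv2.COLOR_RGB2HSV))
blue=(h>100)&(h<130)&(s>110)&(v>50);red=((h<8)|(h>172))&(s>150)&(v>60)
print(v[148:214:5,170:212]*blue[148:214:5,170:212])
print(v[150:175:2,294:322]*red[150:175:2,294:322])
sc=[at(K,W,(a/1.5625,b/1.5625),.095)[:2] for a,b in [(254,229),(514,184),(522,286),(279,324)]]
for i in range(4): e=sc[(i+1)%4]-sc[i];print(sc[i],np.linalg.norm(e),np.degrees(np.arctan2(e[1],e[0])))
print('centre',np.mean(sc,0))
```

```text
[[  0   0   0   0   0   0   0   0   0   0   0   0   0   0   0   0   0   0
    0   0   0   0   0   0   0   0  59  58  56  53   0   0   0   0   0   0
    0   0   0   0   0   0]
 [  0   0   0   0   0   0   0   0   0   0  60  59  60  61  61  66  75  88
  100 107 103  84  55  51   0   0   0   0   0   0   0   0   0   0   0   0
    0   0   0   0   0   0]
 [  0   0   0 154 167 170 170 171 172 172 172 172 171 172 171 172 172 171
  172 171 162 136 118  63   0   0   0  51   0   0   0   0   0   0   0   0
    0   0   0   0   0   0]
 [  0   0   0   0 150 169 170 171 171 171 171 172 171 172 171 172 171 171
  171 172 172 172 162 130  78   0   0   0   0   0   0   0   0   0   0   0
    0   0   0   0   0   0]
 [  0   0   0   0   0   0 153 168 170 170 171 171 171 171 171 171 171 171
  171 157 118 114 115 111  98  72   0   0   0   0   0   0   0   0   0   0
    0   0   0   0   0   0]
 [  0   0   0   0   0   0   0 102 110 110 110 110 111 112 112 111 111 113
  112 112 113 113 113 114 111 101  83  51   0   0   0   0   0   0   0   0
    0   0   0   0   0   0]
 [  0   0   0   0   0   0   0   0   0 109 109 111 
[... 2451 characters left out ...]
25 125 125 124 125 124 124
  123 123 123 123 122   0   0   0   0   0]
 [  0   0   0   0   0   0   0 108 121 123 124 124 124 124 124 124 123 123
  123 122 122   0   0   0   0   0   0   0]
 [  0   0   0   0   0   0   0   0   0   0 110 115 120 120 120 120 120 120
    0   0   0   0   0   0   0   0   0   0]
 [  0   0   0   0   0   0   0   0   0   0   0   0   0   0   0   0   0   0
    0   0   0   0   0   0   0   0   0   0]]
[0.64128909 0.31668099] 0.1878396958304118 -80.47257175023267
[0.67238027 0.13143226] 0.07510001779314912 -170.8392187506323
[0.59823811 0.11947593] 0.18808795215841573 99.2617131681786
[0.56796642 0.30511187] 0.07422976431790101 8.966415756188654
centre [0.61996847 0.21817526]
```

Run:
```python
from h import *
d=np.load('rk.npz');f,K,W=d['f'],d['K'],d['W']
h,s,v=cv2.split(cv2.cvtColor(f,cv2.COLOR_RGB2HSV))
for n,m,z in [('red',((h<8)|(h>172))&(s>150)&(v>90),.137),('blue',(h>100)&(h<130)&(s>110)&(v>88),.143)]:
    k,l,st,c=cv2.connectedComponentsWithStats(m.astype(np.uint8));i=1+np.argmax(st[1:,4])
    yy,xx=np.nonzero(l==i);q=np.array([at(K,W,(a,b),z)[:2] for a,b in zip(xx,yy)],np.float32)
    print(n,cv2.minAreaRect(q),cv2.minEnclosingCircle(q),q.mean(0))
s=robot.read_state();print(s['tool_pos'],s['orientation'])
```

```text
red ((0.6307021975517273, 0.15988723933696747), (0.020227765664458275, 0.019744103774428368), 3.8755195140838623) ((0.630865752696991, 0.1598287671804428), 0.010460825636982918) [0.6311199  0.15982172]
blue ((0.6118097901344299, 0.27745646238327026), (0.058663517236709595, 0.019026244059205055), 9.920685768127441) ((0.6120021343231201, 0.2770337164402008), 0.02997910976409912) [0.6132125 0.2777637]
[0.59963741 0.21093686 0.24255037] [ 3.14095341e+00 -3.28961677e-03 -3.64114659e-04]
```

```bash
python3 -m handwheel '[[-0.5,0.031,0.051,0.06,0,0,0],[-0.5,0.031,0.051,0.06,0,0,0],[-0.5,0.031,0.051,0.06,0,0,0],[-0.5,0.031,0.051,0.06,0,0,0]]'
python3 - <<'E'
from h import *
for _ in range(2):
    p,K,W=cam('wrist');s=robot.read_state();print(s['tool_pos'],s['orientation'],s['opening'])
E
```

```text
t: 3.7
tool_pos: [0.6308, 0.1621, 0.1843]
orientation: [-3.141, 0.001, -0.003]
force: [0.7, -1.0, 1.0]
opening: 0.0698
gripper_force: 0.0
[0.63095197 0.16257204 0.18470023] [-3.14075086e+00  1.19277985e-05 -4.00321879e-03] 0.06955507798675402
[0.63095609 0.16280251 0.18471035] [-3.14077547e+00 -7.98543348e-04 -4.29545721e-03] 0.06984308672702168
```

```bash
python3 -m handwheel '[[-0.5,0,0.002,0.05,0,0,0],[-0.5,0,0.002,0.066,0,0,0],[-0.5,0,0.002,0.066,0,0,0],[-0.5,0,0.002,0.066,0,0,0],[0.8,0,0.002,0.066,0,0,0],[1,0,0.002,0.066,0,0,0],[1,0,0.002,0.066,0,0,0],[1,0,0.002,0.066,0,0,0],[1,0,0.002,0.066,0,0,0],[1,0,0.002,0.066,0,0,0]]' 25
```

```text
t: 5.05
tool_pos: [0.6303, 0.1598, 0.1166]
orientation: [3.142, -0.0, -0.0]
force: [-0.6, 0.4, -0.1]
opening: 0.0212
gripper_force: 25.0
```

```bash
python3 -m handwheel '[[1,0,0,-0.06,0,0,0],[1,0,0,-0.12,0,0,0],[1,-0.164,0.358,-0.12,0,0,0],[1,-0.164,0.358,-0.12,0,0,0],[1,-0.164,0.358,-0.12,0,0,0],[1,-0.164,0.358,-0.12,0,0,0],[1,-0.164,0.358,-0.12,0,0,0],[1,-0.164,0.358,-0.12,0,0,0],[1,-0.164,0.358,-0.12,0,0,0],[1,-0.164,0.358,-0.12,0,0,0],[1,-0.164,0.358,-0.12,0,0,0],[1,-0.164,0.358,-0.12,0,0,0]]'
python3 - <<'E'
from h import *
p,K,W=cam('wrist');s=robot.read_state();print(s['tool_pos'],s['orientation'],s['opening'])
cv2.imwrite('pics/w3.png',cv2.resize(cv2.cvtColor(p['frame'][60:300,130:390],cv2.COLOR_RGB2BGR),None,fx=2.5,fy=2.5,interpolation=cv2.INTER_CUBIC))
t=s['tool_pos']
for z in (.02,-.022,-.066): u=px(K,W,t+[0,0,z]);print(u,(u-[130,60])*2.5)
u=px(K,W,(.467,-.1982,.118));print((u-[130,60])*2.5)
E
```

```text
t: 6.55
tool_pos: [0.467, -0.1968, 0.2365]
orientation: [-3.141, -0.003, 0.0]
force: [0.4, -0.7, -1.1]
opening: 0.0216
gripper_force: 25.0
[ 0.46690096 -0.19688739  0.2365588 ] [-3.14129572e+00 -2.92423928e-03  1.26925359e-04] 0.021801450992823903
[256.12979684 260.52158343] [315.32449209 501.30395858]
[256.18435693 228.50010106] [315.46089233 421.25025266]
[256.221348   206.78993241] [315.55337    366.97483103]
[318.69269968 323.05454388]
```

View pics/w3.png

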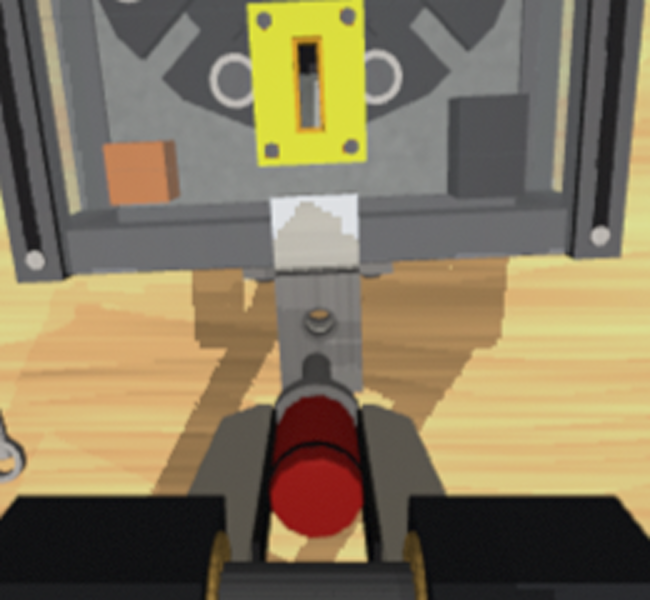

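The pin hangs straight: its red top is at (317,490) and its tip at about (316,360). The fork hole is at (319,321), within 1–2 mm of prediction. I'll lower it to just above the hole.

```bash
python3 -m handwheel '[[1,0.0005,0.0015,0.03,0,0,0],[1,0.0005,0.0015,0.047,0,0,0],[1,0.0005,0.0015,0.047,0,0,0],[1,0.0005,0.0015,0.047,0,0,0],[1,0.0005,0.0015,0.047,0,0,0]]'
python3 - <<'E'
from h import *
p,K,W=cam('wrist');s=robot.read_state();print(s['tool_pos'],s['orientation'],s['opening'])
cv2.imwrite('pics/w4.png',cv2.resize(cv2.cvtColor(p['frame'][130:260,180:340],cv2.COLOR_RGB2BGR),None,fx=4.5,fy=4.5,interpolation=cv2.INTER_CUBIC))
t=s['tool_pos']
for z in (-.022,-.062,-.066): u=px(K,W,t+[0,0,z]);print(u,(u-[180,130])*4.5)
u=px(K,W,(.4675,-.1985,.118));print((u-[180,130])*4.5)
E
```

```text
t: 7.22
tool_pos: [0.4675, -0.1999, 0.1909]
orientation: [3.141, -0.0, 0.003]
force: [-0.2, 0.4, -0.2]
opening: 0.0215
gripper_force: 25.0
[ 0.46739411 -0.19988533  0.19075565] [ 3.14079036e+00 -3.03085247e-04  2.42055283e-03] 0.02162384492449277
[256.00971103 228.49252893] [342.04369965 443.21638018]
[256.01543738 208.51223921] [342.0694682  353.30507642]
[256.01590666 206.87484019] [342.07157995 345.93678085]
[335.19307783 333.53460796]
```

View pics/w4.png

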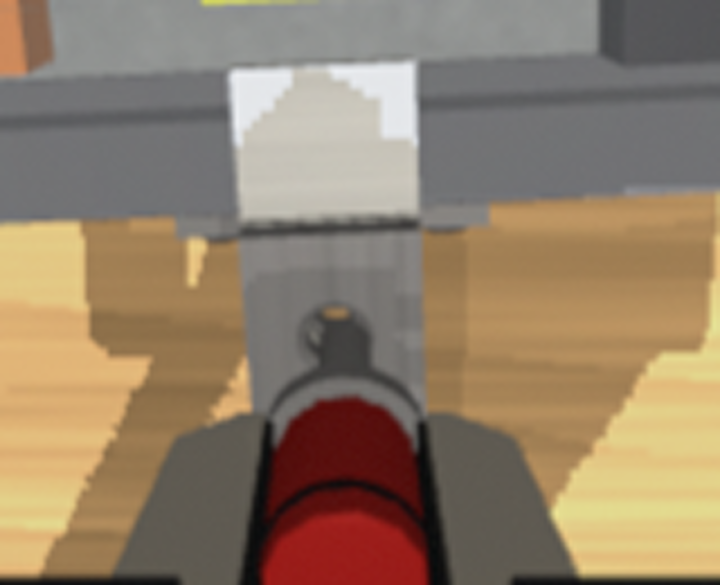

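The pin axis is about 8 crop pixels (1.5 mm) to the right of the hole centre at (336,333), so I'll correct that and start inserting.

```bash
python3 -m handwheel '[[1,0,-0.0015,0,0,0,0],[1,0,-0.0015,0.005,0,0,0],[1,0,-0.0015,0.01,0,0,0],[1,0,-0.0015,0.015,0,0,0],[1,0,-0.0015,0.02,0,0,0],[1,0,-0.0015,0.02,0,0,0]]'
```

```text
t: 8.02
tool_pos: [0.466, -0.1978, 0.1684]
orientation: [-3.141, 0.0, 0.003]
force: [-3.3, -0.5, -3.4]
opening: 0.0213
gripper_force: 25.0
```

```bash
python3 -m handwheel '[[1,-0.0007,0,0.006,0,0,0],[1,-0.0007,0,0.012,0,0,0],[1,-0.0007,0,0.018,0,0,0],[1,-0.0007,0,0.024,0,0,0],[1,-0.0007,0,0.024,0,0,0]]'; python3 -m handwheel '[[1,0,0,0.003,0,0,0],[1,0,0,0.005,0,0,0],[1,0,0,0.005,0,0,0]]'
```

```text
t: 8.65
tool_pos: [0.4659, -0.1979, 0.1448]
orientation: [-3.141, 0.0, 0.001]
force: [-2.8, 0.2, -3.0]
opening: 0.0214
gripper_force: 25.0
t: 9.02
tool_pos: [0.4661, -0.1981, 0.1406]
orientation: [-3.142, 0.0, 0.0]
force: [-5.5, 0.4, 0.1]
opening: 0.0215
gripper_force: 25.0
```

```bash
python3 -m handwheel '[[1,-0.0005,0,0.0015,0,0,0],[1,-0.0005,0,0.0015,0,0,0]]' | grep -E 'pos|^force'; python3 -m handwheel '[[1,0,0,0.0015,0,0,0],[1,0,0,0.0015,0,0,0]]'| grep -E 'pos|^force'
```

```text
tool_pos: [0.466, -0.1982, 0.1398]
force: [-3.2, 2.3, 5.5]
tool_pos: [0.4666, -0.1982, 0.1395]
force: [-5.8, 3.9, 12.0]
```

```bash
python3 -m handwheel '[[0.3,0,0,0,0,0,0],[-0.3,0,0,0,0,0,0],[-0.3,0,0,0,0,0,0],[-0.3,0,0,-0.05,0,0,0],[-0.3,0,0,-0.1,0,0,0],[-0.3,0.02,0,-0.1,0,0,0],[-0.3,0.02,0,-0.1,0,0,0],[-0.3,0.02,0,-0.1,0,0,0]]'
python3 - <<'E'
from h import *
p,K,W=cam('wrist');s=robot.read_state();print(s['tool_pos'],s['orientation'])
np.savez('st2.npz',f=p['frame'],K=K,W=W)
cv2.imwrite('pics/w5.png',cv2.resize(cv2.cvtColor(p['frame'][60:300,130:390],cv2.COLOR_RGB2BGR),None,fx=2.5,fy=2.5,interpolation=cv2.INTER_CUBIC))
h,s,v=cv2.split(cv2.cvtColor(p['frame'],cv2.COLOR_RGB2HSV))
m=(h>16)&(h<36)&(s>140);m[:, :222]=0;m[:,285:]=0;m[170:]=0;m[:60]=0
k,l,st,c=cv2.connectedComponentsWithStats(m.astype(np.uint8));i=1+np.argmax(st[1:,4]);yy,xx=np.nonzero(l==i);print(st[i])
print('plate',cv2.minAreaRect(np.array([at(K,W,(a,b),.113)[:2] for a,b in zip(xx,yy)],np.float32)))
for X in [(.467,-.1983,.160),(.467,-.1983,.124),(.467,-.1983,.118)]: print((px(K,W,X)-[130,60])*2.5)
E
```

```text
t: 10.52
tool_pos: [0.4848, -0.1978, 0.2364]
orientation: [-3.141, -0.0, 0.003]
force: [0.2, 0.8, -0.7]
opening: 0.0608
gripper_force: 0.0
[ 0.48468935 -0.19779568  0.23636969] [-3.14056699e+00  2.72963355e-04  3.38152527e-03]
[ 228   79   47   65 2375]
plate ((0.5637431144714355, -0.19347797334194183), (0.059710610657930374, 0.043813854455947876), 2.6476101875305176)
[316.82462301 400.94605989]
[316.77103221 366.64813243]
[316.76334331 361.72725885]
```

View pics/w5.png

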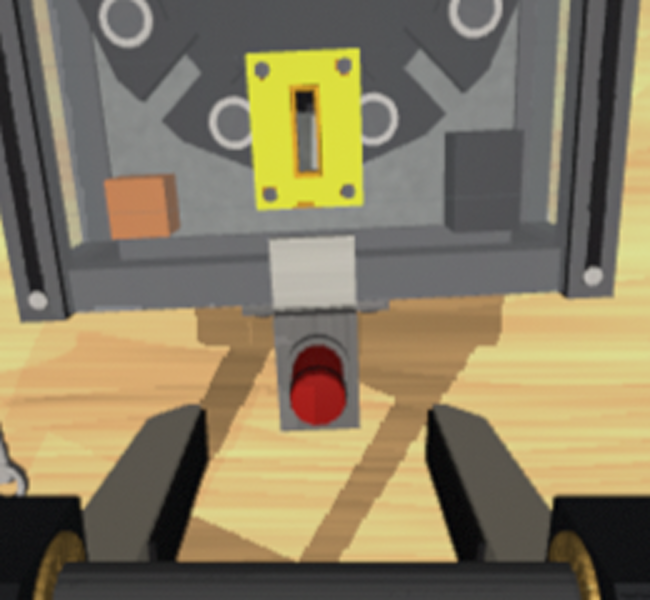

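The pin's collar is flush on the fork (red top at (318,398), as predicted) and the plate hasn't moved. Next is the blade.

```bash
python3 -m handwheel '[[-0.3,0.127,-0.475,0,0,0,-0.053],[-0.3,0.127,-0.475,0,0,0,-0.053],[-0.3,0.127,-0.475,0,0,0,-0.053],[-0.3,0.127,-0.475,0,0,0,-0.053],[-0.3,0.127,-0.475,0,0,0,-0.053],[-0.3,0.127,-0.475,0,0,0,-0.053],[-0.3,0.127,-0.475,0,0,0,-0.053],[-0.3,0.127,-0.475,0,0,0,-0.053],[-0.3,0.127,-0.475,0,0,0,-0.053],[-0.3,0.127,-0.475,0,0,0,-0.053],[-0.3,0.127,-0.475,0,0,0,-0.053]]'
python3 - <<'E'
from h import *
p,K,W=cam('wrist');s=robot.read_state();Rm=R.from_rotvec(s['orientation']).as_matrix();print(s['tool_pos'],Rm[:,0])
h,S,v=cv2.split(cv2.cvtColor(p['frame'],cv2.COLOR_RGB2HSV))
m=(h>100)&(h<130)&(S>110)&(v>88)
k,l,st,c=cv2.connectedComponentsWithStats(m.astype(np.uint8));i=1+np.argmax(st[1:,4]);yy,xx=np.nonzero(l==i);print(st[i])
q=np.array([at(K,W,(a,b),.143)[:2] for a,b in zip(xx,yy)],np.float32);r=cv2.minAreaRect(q);print(r,np.unique(v[yy,xx]//15*15,return_counts=True))
c=np.r_[r[0],.114];print('shift',Rm.T@(c-s['tool_pos']))
E
```

```text
t: 11.95
tool_pos: [0.6127, 0.2754, 0.2378]
orientation: [3.131, 0.259, -0.0]
force: [0.4, -0.3, -0.4]
opening: 0.0609
gripper_force: 0.0
[0.61276511 0.27536952 0.23792934] [9.86476563e-01 1.63902319e-01 1.45724798e-04]
[ 243  168   20   57 1066]
((0.6115036010742188, 0.27850010991096497), (0.05827050656080246, 0.018253501504659653), 9.814132690429688) (array([ 75,  90, 105, 120, 135, 150, 165, 180], dtype=uint8), array([  1,  77, 738, 161,   7,  13,  28,  41]))
shift [-0.0007494  -0.00332768  0.12392836]
```

```bash
python3 -m handwheel '[[-0.3,0,-0.0025,0.06,0,0,0],[-0.3,0,-0.0025,0.1,0,0,0],[-0.3,0,-0.0025,0.123,0,0,0],[-0.3,0,-0.0025,0.123,0,0,0],[-0.3,0,-0.0025,0.123,0,0,0],[0.8,0,-0.0025,0.123,0,0,0],[1,0,-0.0025,0.123,0,0,0],[1,0,-0.0025,0.123,0,0,0],[1,0,-0.0025,0.123,0,0,0],[1,0,-0.0025,0.123,0,0,0]]' 40
python3 - <<'E'
from h import *
s=robot.read_state();print(s['tool_pos'],R.from_rotvec(s['orientation']).as_matrix()[:,0],s['force'])
E
```

```text
t: 13.25
tool_pos: [0.6123, 0.2793, 0.1147]
orientation: [3.131, 0.261, -0.0]
force: [-0.7, -0.9, 0.6]
opening: 0.0196
gripper_force: 40.0
[0.61232201 0.27926304 0.11466368] [ 9.86194267e-01  1.65592470e-01 -3.18362178e-05] [-0.6772784  -0.8543398   0.56586962]
```

```bash
python3 -m handwheel '[[1,0,0,-0.05,0,0,0],[1,0,0,-0.11,0,0,0],[1,0,0,-0.16,0,0,0],[1,-0.125,0.458,-0.16,0,0,0.038],[1,-0.125,0.458,-0.16,0,0,0.038],[1,-0.125,0.458,-0.16,0,0,0.038],[1,-0.125,0.458,-0.16,0,0,0.038],[1,-0.125,0.458,-0.16,0,0,0.038],[1,-0.125,0.458,-0.16,0,0,0.038],[1,-0.125,0.458,-0.16,0,0,0.038],[1,-0.125,0.458,-0.16,0,0,0.038],[1,-0.125,0.458,-0.16,0,0,0.038],[1,-0.125,0.458,-0.16,0,0,0.038],[1,-0.125,0.458,-0.16,0,0,0.038]]'
python3 - <<'E'
from h import *
s=robot.read_state();Rm=R.from_rotvec(s['orientation']).as_matrix();print(s['tool_pos'],Rm[:,0])
print(Rm.T@(np.array([.5637,-.1936,.225])-s['tool_pos']))
E
```

```text
t: 15.0
tool_pos: [0.5651, -0.1917, 0.2745]
orientation: [-3.14, -0.076, 0.0]
force: [0.8, 0.5, -2.7]
opening: 0.0196
gripper_force: 40.0
[ 0.5650639  -0.19170292  0.27448005] [ 9.98823767e-01  4.84876044e-02 -1.88017565e-04]
[-0.00144498  0.00185188  0.04947946]
```

```bash
python3 -m handwheel '[[1,-0.0005,0.0018,0.03,0,0,0],[1,-0.0005,0.0018,0.051,0,0,0],[1,-0.0005,0.0018,0.051,0,0,0],[1,-0.0005,0.0018,0.051,0,0,0],[1,-0.0005,0.0018,0.051,0,0,0]]' | grep pos
python3 - <<'E'
from h import *
p,K,W=cam('wrist');s=robot.read_state();Rm=R.from_rotvec(s['orientation']).as_matrix();t=s['tool_pos'];print(t,Rm[:,0])
o=np.array([190,140]);cv2.imwrite('pics/w6.png',cv2.resize(cv2.cvtColor(p['frame'][140:270,190:330],cv2.COLOR_RGB2BGR),None,fx=4.5,fy=4.5,interpolation=cv2.INTER_CUBIC))
for x,z in ((.012,-.103),(-.012,-.103),(.015,-.093),(.015,-.045)): print('blade',x,z,(px(K,W,t+Rm@[x,0,-z])-o)*4.5)
e=np.array([.9989,.0455,0])
for a in (.016,0,-.016,.030,-.03): print('slot',a,(px(K,W,np.array([.5637,-.1936,.113])+e*a)-o)*4.5)
E
```

```text
tool_pos: [0.5651, -0.195, 0.2251]
[ 0.5650613  -0.19505639  0.2249837 ] [0.99889427 0.04697936 0.00178467]
blade 0.012 -0.103 [297.54327722 190.8071329 ]
blade -0.012 -0.103 [297.54035445 292.00848112]
blade 0.015 -0.093 [297.52048418 189.81346726]
blade 0.015 -0.045 [297.37971313 262.95786488]
slot 0.016 [290.59666611 169.73356017]
slot 0 [290.61107193 236.25464139]
slot -0.016 [290.6249978  300.55949669]
slot 0.03 [290.5836475  109.61816922]
slot -0.03 [290.63680782 355.09406387]
```

View pics/w6.png

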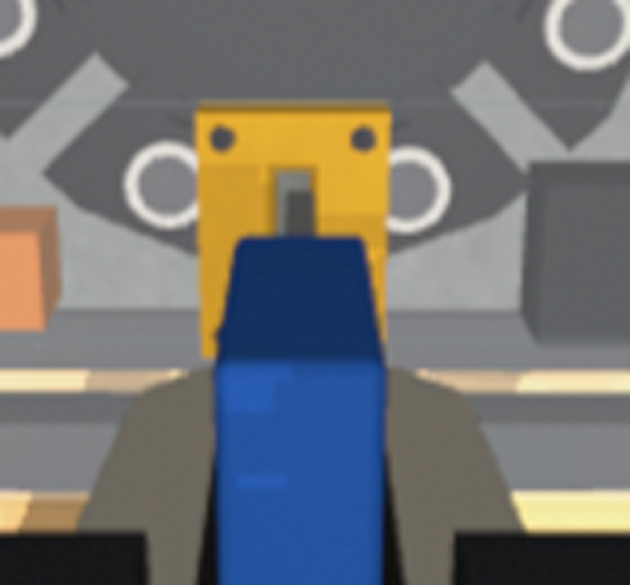

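The slot's visible end is at x 275–318 and the blade at 283–315, top row 190. The blade is about 0.8 mm to the right, so I'll correct that and insert gently.

```bash
python3 -m handwheel '[[1,-0.0005,-0.0009,0,0,0,0],[1,-0.0005,-0.0009,0.007,0,0,0],[1,-0.0005,-0.0009,0.013,0,0,0],[1,-0.0005,-0.0009,0.019,0,0,0],[1,-0.0005,-0.0009,0.025,0,0,0],[1,-0.0005,-0.0009,0.025,0,0,0]]'
```

```text
t: 16.42
tool_pos: [0.5635, -0.1938, 0.1977]
orientation: [-3.14, -0.074, 0.002]
force: [0.1, 0.3, -2.6]
opening: 0.0199
gripper_force: 40.0
```

```bash
python3 -m handwheel '[[1,0,0,0.006,0,0,0],[1,0,0,0.011,0,0,0],[1,0,0,0.016,0,0,0],[1,0,0,0.021,0,0,0],[1,0,0,0.025,0,0,0],[1,0,0,0.025,0,0,0]]' | grep -E 'pos|^force'; python3 -m handwheel '[[1,0,0,0.005,0,0,0],[1,0,0,0.01,0,0,0],[1,0,0,0.0145,0,0,0],[1,0,0,0.0145,0,0,0],[1,0,0,0.0145,0,0,0],[1,0,0,0.0145,0,0,0]]'
python3 - <<'E'
from h import *
p,K,W=cam('wrist');s=robot.read_state();Rm=R.from_rotvec(s['orientation']).as_matrix();t=s['tool_pos'];print(t,Rm[:,0],Rm[:,2])
h,S,v=cv2.split(cv2.cvtColor(p['frame'],cv2.COLOR_RGB2HSV))
q=cv2.cvtColor(p['frame'],cv2.COLOR_RGB2BGR)
cv2.imwrite('pics/w7a.png',q[100:300,150:370])
p,K,W=cam('scene');u=px(K,W,(.5637,-.1936,.12)).astype(int);print(u)
b=cv2.cvtColor(p['frame'],cv2.COLOR_RGB2BGR)[u[1]-40:u[1]+40,u[0]-44:u[0]+44]
cv2.imwrite('pics/w7.png',np.hstack([cv2.resize(q[100:300,150:370],(440,400)),cv2.resize(b,(360,400),interpolation=cv2.INTER_CUBIC)]))
E
```

```text
tool_pos: [0.5636, -0.1938, 0.1731]
force: [0.0, 0.2, -3.4]
t: 17.92
tool_pos: [0.5641, -0.194, 0.1594]
orientation: [3.141, 0.074, 0.001]
force: [0.5, -0.4, -2.4]
opening: 0.0201
gripper_force: 40.0
[ 0.56405669 -0.19401967  0.15940264] [9.98898420e-01 4.69232847e-02 3.90969171e-04] [ 3.98563939e-04 -1.52498982e-04 -9.99999909e-01]
[181 173]
```

View pics/w7.png

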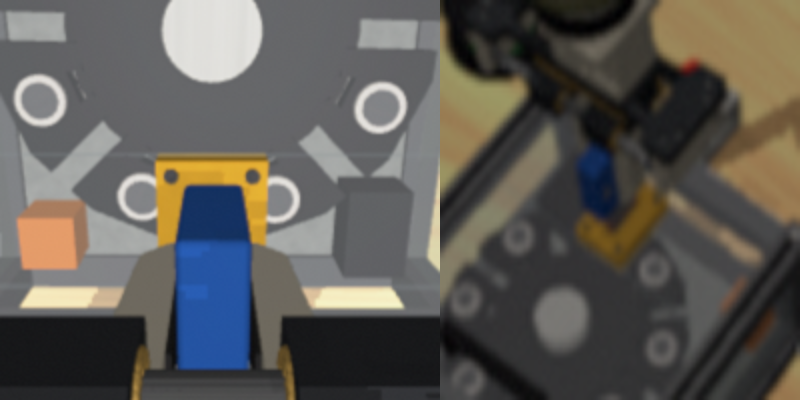

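The blade is through the slot, central and in line with the plate. One last 1.5 mm down, then a check.

```bash
python3 -m handwheel '[[1,0,0,0.0015,0,0,0],[1,0,0,0.0015,0,0,0],[1,0,0,0.0015,0,0,0],[1,0,0,0.0015,0,0,0],[1,0,0,0.0015,0,0,0]]'
python3 - <<'E'
from h import *
p,K,W=cam('wrist');t=np.mean([robot.read_state()['tool_pos']],0);Rm=R.from_rotvec(robot.read_state()['orientation']).as_matrix()
h,S,v=cv2.split(cv2.cvtColor(p['frame'],cv2.COLOR_RGB2HSV))
m=(h>100)&(h<130)&(S>110)&(v>40);print('blue col',np.nonzero(m[:,256])[0][:3],'cols top row',np.nonzero(m[195])[0][[0,-1]])
for z in (-.017,-.020,-.023): print(z,px(K,W,t+Rm@[.03,0,-z]))
m=(h>14)&(h<36)&(S>140);r=np.nonzero(m[:,235])[0];print('yellow far edge rows',r[:4],px(K,W,np.array([.5637,-.1936,.113])+.03*np.array([.9989,.0455,0])))
E
```

```text
t: 18.65
tool_pos: [0.5639, -0.194, 0.1577]
orientation: [3.141, 0.074, 0.0]
force: [0.6, 0.1, -2.7]
opening: 0.02
gripper_force: 40.0
blue col [193 194 195] cols top row [243 269]
-0.017 [255.99506398 190.8286502 ]
-0.02 [255.99948186 189.51429773]
-0.023 [256.00376131 188.24113051]
yellow far edge rows [179 180 181 182] [255.59740208 180.37089548]
```

Run:
```python
from h import *
p,K,W=cam('wrist');s=robot.read_state();t=s['tool_pos'];Rm=R.from_rotvec(s['orientation']).as_matrix()
print(p['frame'][188:226,256].tolist())
for x in (.03,.028):
  for z in (.031,.028,.025,-.017,-.020): print(x,z,px(K,W,t+Rm@[x,0,-z])[1])
```

```text
[[209, 157, 46], [210, 157, 46], [208, 157, 45], [187, 143, 50], [123, 101, 79], [38, 53, 96], [17, 48, 96], [21, 49, 97], [18, 48, 95], [21, 50, 96], [19, 49, 95], [20, 50, 96], [21, 50, 96], [20, 49, 97], [21, 50, 98], [20, 50, 97], [20, 49, 97], [21, 50, 98], [20, 50, 97], [20, 49, 97], [21, 50, 98], [20, 49, 97], [21, 49, 97], [21, 49, 97], [19, 49, 97], [19, 48, 96], [21, 50, 97], [18, 49, 95], [21, 50, 98], [21, 50, 97], [20, 50, 97], [23, 56, 109], [28, 68, 134], [34, 77, 150], [35, 79, 154], [38, 83, 160], [38, 84, 163], [40, 86, 165]]
0.03 0.031 219.67348659081233
0.03 0.028 217.29365041870278
0.03 0.025 215.0133527647004
0.03 -0.017 190.8355898401615
0.03 -0.02 189.52098852296723
0.028 0.031 223.3692156514326
0.028 0.028 220.9212210866143
0.028 0.025 218.57517622652233
0.028 -0.017 193.67380900505503
0.028 -0.02 192.3184741539143
```

The handle edges (rows 192 and 220) match a hold with no vertical slip. Handing in.

```bash
python3 -c "
from plant import robot
print(robot.close_job())"
```

```text
the job is handed in; nothing more can be done
None
```

I handed the job in at about 19 s of the 67 s, though no verdict came back: the pin is home in the fork and released, and the blade is held at 40 N in the slot with its red line within about 2 mm of the plate top. That line height is worked out from the grip, because the handle hid the line from the camera; the arm did not touch the cup, spool or spanner.

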